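# Nest the round biscuit cutters in their tin

## Task

Put the set of four plain round biscuit cutters away in the round tin, nested: the smallest in the middle of the tin first, then each next larger one over it, since the handles keep a small one from going in under a large one. All four must end standing flat on the tin's floor and let go. The fluted and the square cutter are not of this set: leave them, the salt shaker and the timer where they are.

Things in the scene. Friction and masses are not known exactly. Their poses are not given: they have to be found in the camera images.
- tin: shallow round open tin, bare metal, 120 mm outside and 116 mm inside diameter, 27 mm high, floor 3 mm thick (about 300 g, loose). Origin: centre of its underside, z up. Stands, like all things listed, on the pale wooden pastry board over the front burners, whose top is at z = 0.049
- cutter_40: plain round steel biscuit cutter: open ring, outside diameter 40 mm, 34 mm high, wall 1.5 mm, 40 g; an 11 mm strap handle arches over it along its x, with a round wood knob, 16 mm across, 10 mm high, over the centre, top 54 mm above the lower edge. Grip the knob along y, tips at most 15 mm below its top. Origin: centre of lower edge, z up. The smallest of the four
- cutter_58: plain round steel biscuit cutter: open ring, outside diameter 58 mm, 34 mm high, wall 1.5 mm, 55 g; an 11 mm strap handle arches over it along its x, with a round wood knob, 18 mm across, 10 mm high, over the centre, top 69 mm above the lower edge. Grip the knob along y, tips at most 15 mm below its top. Origin: centre of lower edge, z up. Fits over the 40 mm one, 7.5 mm spare all round
- cutter_76: plain round steel biscuit cutter: open ring, outside diameter 76 mm, 34 mm high, wall 1.5 mm, 70 g; an 11 mm strap handle arches over it along its x, with a round wood knob, 20 mm across, 10 mm high, over the centre, top 84 mm above the lower edge. Grip the knob along y, tips at most 15 mm below its top. Origin: centre of lower edge, z up. Fits over the 58 mm one, 7.5 mm spare all round
- cutter_94: plain round steel biscuit cutter: open ring, outside diameter 94 mm, 34 mm high, wall 1.5 mm, 90 g; an 11 mm strap handle arches over it along its x, with a round wood knob, 22 mm across, 10 mm high, over the centre, top 99 mm above the lower edge. Grip the knob along y, tips at most 15 mm below its top. Origin: centre of lower edge, z up. Largest; fits over the 76 mm one, 7.5 mm spare all round
- cutter_fluted: fluted (wavy-edged, twelve waves) round cutter, 74 mm across and 34 mm high, knob top at 80 mm; same kind of handle, but not of the plain round set. Stays where it is. Origin: centre of its lower edge
- cutter_square: square cutter with bevelled corners, 58 mm across the flats and 34 mm high, knob top at 72 mm; same kind of handle, but not of the plain round set. Stays where it is. Origin: centre of its lower edge
- salt_shaker: glass salt shaker with a round top, 44 mm across, 90 mm high, a bystander among the cutters. Origin: centre of its underside
- kitchen_timer: white round wind-up kitchen timer with a red grip, 68 mm across, 54 mm high, a bystander among the cutters. Origin: centre of its underside

How it is judged (in metres and radians):
On the way, in this order (a step that is already met when the one before it is completed fails the run):
1. the 40 mm cutter stands flat in the tin and is let go (z of cutter_40 in the frame of tin between 0 and 0.008 m and horizontal distance between cutter_40 and tin below 0.022 m and angle between cutter_40's own z axis and vertical below 0.08 rad and contact force between the fingers and cutter_40 below 0.1 N), for 0.2 s.
2. the 58 mm cutter stands flat in the tin over the 40 mm one and is let go (z of cutter_58 in the frame of tin between 0 and 0.008 m and horizontal distance between cutter_58 and tin below 0.022 m and angle between cutter_58's own z axis and vertical below 0.08 rad and horizontal distance between cutter_58 and cutter_40 below 0.0105 m and contact force between the fingers and cutter_58 below 0.1 N), for 0.2 s.
3. the 76 mm cutter stands flat in the tin over the 58 mm one and is let go (z of cutter_76 in the frame of tin between 0 and 0.008 m and horizontal distance between cutter_76 and tin below 0.022 m and angle between cutter_76's own z axis and vertical below 0.08 rad and horizontal distance between cutter_76 and cutter_58 below 0.0105 m and contact force between the fingers and cutter_76 below 0.1 N), for 0.2 s.
4. the 94 mm cutter stands flat in the tin over the 76 mm one and is let go (z of cutter_94 in the frame of tin between 0 and 0.008 m and horizontal distance between cutter_94 and tin below 0.022 m and angle between cutter_94's own z axis and vertical below 0.08 rad and horizontal distance between cutter_94 and cutter_76 below 0.0105 m and contact force between the fingers and cutter_94 below 0.1 N), for 0.2 s.
At the end, for the whole second after the job is handed in: All four plain round cutters stand level and at rest on the tin's floor (lower edge within 8 mm of the tin's underside, centre within 22 mm of the tin's), each over the next smaller (centres within 10.5 mm), nothing held, the tin flat on the board (z of cutter_40 in the frame of tin between 0 and 0.008 m and horizontal distance between each of cutter_40, cutter_58, cutter_76, cutter_94 and tin below 0.022 m and angle between each of cutter_40, cutter_58, cutter_76, cutter_94's own z axis and vertical below 0.08 rad and linear speed of each of cutter_40, cutter_58, cutter_76, cutter_94, tin below 0.02 m/s and angular speed of each of cutter_40, cutter_58, cutter_76, cutter_94, tin below 0.2 rad/s and z of cutter_58 in the frame of tin between 0 and 0.008 m and z of cutter_76 in the frame of tin between 0 and 0.008 m and z of cutter_94 in the frame of tin between 0 and 0.008 m and horizontal distance between cutter_58 and cutter_40 below 0.0105 m and horizontal distance between cutter_76 and cutter_58 below 0.0105 m and horizontal distance between cutter_94 and cutter_76 below 0.0105 m and angle between tin's own z axis and vertical below 0.05 rad and height (world z) of tin between 0.043 and 0.055 m); the robot touches nothing.
It fails at once if the fluted cutter is moved by more than 20 mm (distance of cutter_fluted from where it was at the start of the episode above 0.02 m).
It fails at once if the square cutter is moved by more than 20 mm (distance of cutter_square from where it was at the start of the episode above 0.02 m).
It fails at once if the salt shaker is moved by more than 20 mm (distance of salt_shaker from where it was at the start of the episode above 0.02 m).
It fails at once if the kitchen timer is moved by more than 20 mm (distance of kitchen_timer from where it was at the start of the episode above 0.02 m).
It also fails if it takes over 93 s, if anything falls off the work surface, if the arm or the gripper's body presses on something with over 40 N, if the wrist force passes 120 N, or if a joint passes its speed limit or range.

## Robot

A 7-joint arm with a two-finger parallel gripper is mounted at the origin on a cart in front of the work surface, level with it; the furniture and walls round the work are solid. World frame = base frame: x ahead of the robot, y to its left, z up, the work surface at z = 0. Lengths are in m, angles in degrees, forces in N, time in s.
With the tool pointing down it reaches from about 0.4 to 0.875 m from the base axis. Payload 19.3 kg.
Tool frame: the origin (TCP) lies where the fingers leave the gripper's body, on its centre line; the fingertips stand 73 mm ahead of it and the grasp point (between the pads) lies 54 mm ahead of it (env.tip_reach is the distance from the TCP to the fingertips, in m); y points along the fingers, z is the direction in which the jaws open and shut, and the axes are right-handed (so a half turn about y gives the same grasp; the last joint's range is limited). The gripper opens to 85 mm and grips with 20 to 120 N. Pads are 22 mm wide; open, the fingers measure 114 mm over their backs; the gripper's body (76 mm by 85 mm) begins 54 mm behind the grasp point. The pads swing forward as they close: fully open they stand 13 mm farther back than shut.
Start: joints at [-67.85, 29.874, -2.08, 91.645, 1.215, 58.505, -6.463], TCP at [0.276, 0.561, 0.304] pointing down, gripper open.
Joint ranges: [-166.77, 166.77], [-17.47, 122.26], [-85.68, 81.53], [9.62, 139.38], [-72.42, 252.41], [9.2, 110.78], [-144.41, 144.41]. Speed limits (degrees/s): [108.29, 108.29, 136.94, 136.94, 172.46, 172.46, 172.46].

## Interface

Orientations are given as a 3x3 rotation matrix whose columns are the frame's x, y, z axes.
In Python, from bench import env gives the robot as it stands. The module is installed in compiled form; this text tells all that it offers.
- The arm moves only by the shell command python3 -m inch 'ROWS' [OPENING] [FORCE]. ROWS is JSON, a list of rows, each a list of 6 numbers: the shift along the tool's x, y, z in m, then the turn, a rotation vector about the tool's x, y, z in rad. A call has 1 to 8 rows; each row is the pose to reach, as a shift and turn from the pose commanded when the call began, along the tool's axes at that moment; what a row does not reach only later rows make up. A row lasts 1/8 s, in which the tool goes at most 62.5 mm and 10.7 degrees, less where a joint would pass 70% of its speed; a pose out of reach is approached as far as the arm can. A call with a gripper value outside its range is refused whole. OPENING is the opening, from 0 (shut) to 1 (fully open), set as the call begins (- or left out, the last holds). The fingers move at their own pace and stop on an object; FORCE is the grip in N (left out, the last holds). Time passes only in rows, so rows that repeat a pose let the fingers close. It gives the time, the measured TCP pose, the force and the opening at its end, in the units of the state.
- env.sense(): the state, without advancing time (a new reading comes with each control period).
- env.capture(name): name is "scene" or "top" or "wrist"; returns the picture (384x512x3 uint8, red, green, blue); there is no depth.
- env.camera_info(name): a dict with "K" (3x3 intrinsics, pixels), "extrinsics" (4x4, takes a point from world to camera coordinates); the wrist camera has in their place "tool_from_camera" (4x4, takes a point from camera to tool coordinates, whose origin is the TCP and whose axes are the tool frame's). Camera axes: x right, y up, looking along -z (the intrinsics and any distortion apply to the point x, -y, -z); pixel columns grow to the right and rows downward; lengths in m; the calibration is good to about 2 mm. A picture is of the moment at which its call begins: read the wrist's pose just before it. camera_info takes no time and is no camera call.
- env.job_done(): hands the job in, once; it reports no verdict.
The state is a dict: "time_s": time; "qpos": joint angles; "qd": joint speeds; "tau": joint torques, N m; "position": TCP position; "tool_rot": TCP orientation; "contact_force": force on the tool from outside, world axes, zero at the start; "torque": the same for the moment, N m; "grip_width": finger opening in m.
Only numpy, scipy, OpenCV 4.12 (cv2) and the standard library are available. Lean on these libraries where they do the work, as an engineer would, in place of code of your own. Each camera call takes 0.05 s, during which the arm holds its last target. There are 200 camera calls.

## Working session

There is one attempt and no reset: what is moved stays moved. The work goes in short steps, Python scripts to look and compute and a shell command to move; the robot and the scene stay as the last step left them, time stands still between calls to the robot, and variables do not carry over. Pictures are saved under pics/ and viewed, about 12 in all and at most 16, crops included, and the job is handed in when it is done.

```bash
mkdir -p pics
cat > h.py <<'E'
from bench import env
import numpy as np, cv2
def cap(n,f):
    s=env.sense(); im=env.capture(n); cv2.imwrite('pics/'+f,im[:,:,::-1]); return s,im
def cam(n,s=None):
    c=env.camera_info(n); K=np.array(c['K'])
    if n=='wrist':
        T=np.eye(4);T[:3,:3]=s['tool_rot'];T[:3,3]=s['position']; W=T@np.array(c['tool_from_camera'])
    else: W=np.linalg.inv(np.array(c['extrinsics']))
    return K,W
def ray(n,u,v,z,s=None):
    K,W=cam(n,s); d=np.linalg.inv(K)@[u,v,1]; d=W[:3,:3]@[d[0],-d[1],-d[2]]; o=W[:3,3]
    return o+d*(z-o[2])/d[2]
def proj(n,p,s=None):
    K,W=cam(n,s); q=np.linalg.inv(W)@[*p,1]; q=K@[q[0],-q[1],-q[2]]; return q[:2]/q[2]
E
python3 - <<'E'
from h import *
for n in ['scene','top','wrist']:
    s,im=cap(n,n+'0.png'); c=env.camera_info(n); print(n,{k:np.round(v,3).tolist() if not isinstance(v,str) else v for k,v in c.items()})
print(np.round(s['tool_rot'],3),s['position'],s['grip_width'],s['contact_force'])
E
```

```text
scene {'K': [[380.606, 0.0, 249.633], [0.0, 380.606, 191.824], [0.0, 0.0, 1.0]], 'extrinsics': [[0.737, -0.676, 0.014, -0.403], [0.425, 0.48, 0.767, -0.261], [-0.525, -0.559, 0.641, -0.693], [0.0, 0.0, 0.0, 1.0]]}
top {'K': [[368.145, 0.0, 252.521], [0.0, 368.145, 199.912], [0.0, 0.0, 1.0]], 'extrinsics': [[-0.002, -1.0, 0.03, -0.054], [0.992, 0.002, 0.127, -0.493], [-0.127, 0.03, 0.992, -1.038], [0.0, 0.0, 0.0, 1.0]]}
wrist {'K': [[301.355, 0.0, 254.179], [0.0, 301.355, 196.328], [0.0, 0.0, 1.0]], 'tool_from_camera': [[-0.0, -0.952, -0.307, -0.078], [-0.0, 0.307, -0.952, -0.069], [1.0, -0.0, -0.0, -0.001], [0.0, 0.0, 0.0, 1.0]]}
[[ 0.897 -0.     0.441]
 [-0.441 -0.001  0.897]
 [ 0.    -1.    -0.001]] [0.27560137 0.56070233 0.30338625] 0.08555070532458275 [-0.7901462   0.06685999 -0.35976387]
```

View pics/top0.png

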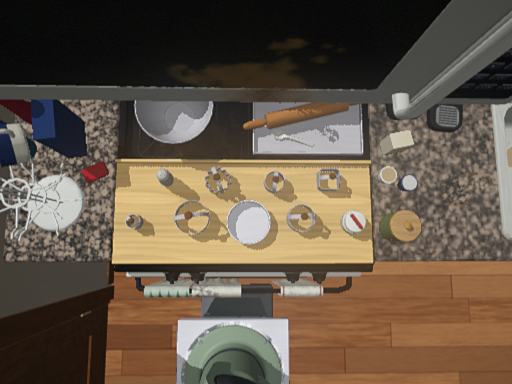

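View pics/scene0.png

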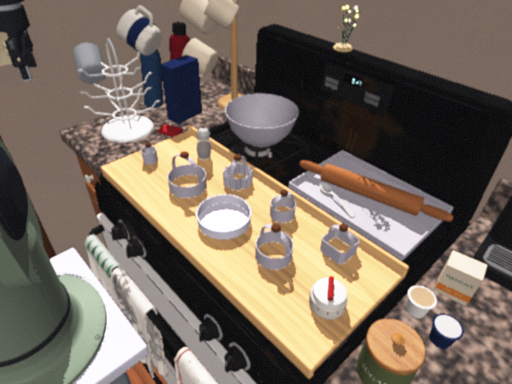

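Run:
```python
from h import *
t=cv2.imread('pics/top0.png')[150:270,105:380]; s=cv2.imread('pics/scene0.png')[115:325,95:415]
cv2.imwrite('pics/a.png',cv2.resize(t,None,fx=2.9,fy=2.9,interpolation=cv2.INTER_CUBIC)[:,:800]); cv2.imwrite('pics/b.png',cv2.resize(s,None,fx=2.5,fy=2.5,interpolation=cv2.INTER_CUBIC))
# predicted: tin by rim centre
print('tin',ray('top',249,222,.076),[ray('top',u,222,.076)[1] for u in(227,271)])
for n,u,v,h in [('40',134,219,.103),('94',190,216,.148),('58',275,180,.118),('76',301,217,.133)]:
    p=ray('top',u,v,h); print(n,p,'scene px',proj('scene',p))
```

```text
tin [ 0.42532904 -0.04310861  0.076     ] [np.float64(0.017633802896856215), np.float64(-0.10406620358763961)]
40 [0.43137999 0.26454862 0.103     ] scene px [149.92244291 143.12289919]
94 [0.43580019 0.10957038 0.148     ] scene px [183.77468099 153.17179067]
58 [ 0.53582019 -0.11240251  0.118     ] scene px [281.35170212 190.34830934]
76 [ 0.43469903 -0.17854154  0.133     ] scene px [270.3505557  222.85414045]
```

View pics/a.png

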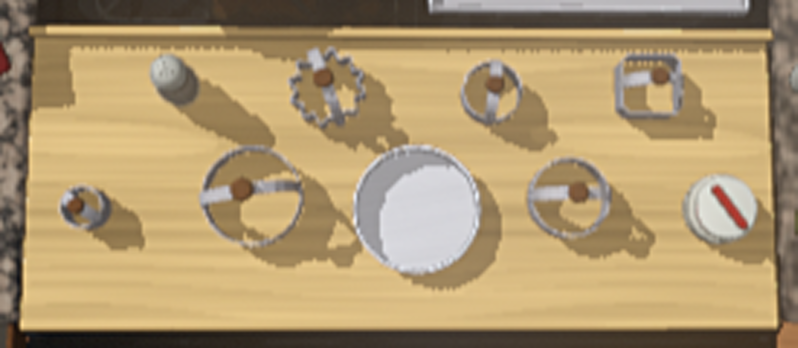

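View pics/b.png

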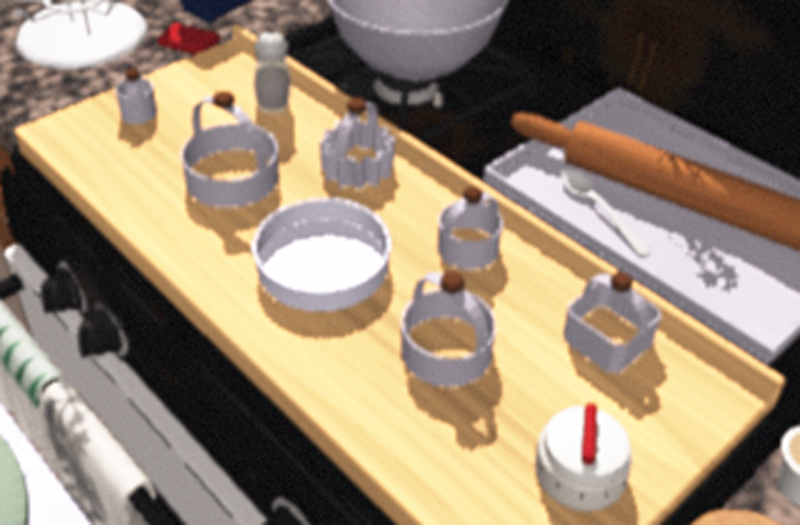

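```bash
cat >> h.py <<'E'
def brown(im):
    r,g,b=[im[:,:,i].astype(int) for i in range(3)]
    return ((r-b>35)&(r<150)&(g<0.72*r)).astype(np.uint8)
def blobs(m,mn=8):
    n,l,st,c=cv2.connectedComponentsWithStats(m); return [(c[i],st[i]) for i in range(1,n) if st[i][4]>=mn]
def tri(px):
    A=[];b=[]
    for n,u,v,s in px:
        K,W=cam(n,s); d=np.linalg.inv(K)@[u,v,1]; d=W[:3,:3]@[d[0],-d[1],-d[2]]; d/=np.linalg.norm(d)
        P=np.eye(3)-np.outer(d,d); A.append(P); b.append(P@W[:3,3])
    return np.linalg.solve(sum(A),sum(b))
E
python3 - <<'E'
from h import *
T=cv2.imread('pics/top0.png')[:,:,::-1]; S=cv2.imread('pics/scene0.png')[:,:,::-1]
bt=[b for b in blobs(brown(T)) if 105<b[0][0]<375 and 165<b[0][1]<240]
bs=[b for b in blobs(brown(S)) if 100<b[0][0]<400 and 130<b[0][1]<300]
print('top',[(b[0].round(1).tolist(),int(b[1][4])) for b in bt]);print('sc',[(b[0].round(1).tolist(),int(b[1][4])) for b in bs])
exp={'40':(131,220.5,.098),'94':(188,215,.143),'58':(275.6,179,.113),'76':(304.5,216,.128),'fl':(216.5,177,.124),'sq':(332.5,176.5,.116)}
for k,(u,v,h) in exp.items():
    b=min(bt,key=lambda b:np.hypot(*(b[0]-[u,v])))[0]; p=ray('top',*b,h); q=proj('scene',p)
    c=min(bs,key=lambda b:np.hypot(*(b[0]-q)))[0]; print(k,p.round(4),'scene err',(c-q).round(1),'tri',tri([('top',*b,None),('scene',*c,None)]).round(4))
# tin: rim ellipse extents by saturation mask
hsv=cv2.cvtColor(np.ascontiguousarray(T),cv2.COLOR_RGB2HSV); m=((hsv[:,:,1]<70)&(hsv[:,:,2]>60)).astype(np.uint8); m[:195]=0
for c,st in blobs(m,600):
    if 235<c[0]<262: print('tin',st,ray('top',st[0]+(st[2]-1)/2,st[1]+(st[3]-1)/2,.076))
print(env.tip_reach)
E
```

```text
top [([215.9, 176.3], 23), ([187.7, 214.9], 35), ([303.8, 215.7], 15), ([130.5, 220.5], 17)]
sc [([170.4, 130.5], 207), ([147.2, 143.6], 14), ([183.9, 154.6], 27), ([237.2, 156.3], 34), ([383.1, 194.2], 1838), ([283.2, 191.9], 29), ([275.8, 226.8], 57), ([343.4, 226.8], 39), ([330.0, 298.9], 12)]
40 [0.4278 0.2752 0.098 ] scene err [0.3 0.1] tri [0.4282 0.2751 0.0976]
94 [0.4392 0.1162 0.143 ] scene err [0.4 1.4] tri [0.4398 0.1167 0.1384]
58 [ 0.4397 -0.1894  0.113 ] scene err [ 0.2 -5. ] tri [ 0.4394 -0.1878  0.1258]
76 [ 0.4385 -0.1868  0.128 ] scene err [1.1 0.8] tri [ 0.4394 -0.1878  0.1258]
fl [0.5442 0.0462 0.124 ] scene err [0.4 0.5] tri [0.5449 0.0461 0.1222]
sq [ 0.4395 -0.1889  0.116 ] scene err [ 0.4 -3.9] tri [ 0.4394 -0.1878  0.1258]
tin [ 227  200   44   45 1578] [ 0.42532838 -0.04172572  0.076     ]
0.0726
```

```bash
python3 -m inch '[[0.025,0,-0.043,0,0.175,0],[0.051,0,-0.086,0,0.35,0],[0.077,0,-0.129,0,0.525,0],[0.102,0,-0.172,0,0.7,0],[0.128,0.01,-0.215,0,0.875,0],[0.173,0.025,-0.206,0,1.05,0],[0.218,0.04,-0.198,0,1.225,0],[0.2625,0.053,-0.1895,0,1.4,0]]' 0.5 40
python3 -m inch '[[0,0,0,0,0.17,0],[0,0,0,0,0.17,0],[0,0,0,0,0.17,0]]'
cat > look.py <<'E'
import sys
from h import *
# look.py file zknob : brown blobs in wrist view -> world xy at zknob, in tool axes
s,im=cap('wrist',sys.argv[1]); z=float(sys.argv[2]); R=np.array(s['tool_rot']);p=np.array(s['position'])
print('t',s['time_s'],'tcp',p.round(4),'jaw',np.degrees(np.arctan2(R[1,2],R[0,2])).round(1),'q',np.round(s['qpos'],0),'F',np.round(s['contact_force'],1),'w',round(s['grip_width'],4))
for c,st in blobs(brown(im),40):
    w=ray('wrist',*c,z,s)
    if abs(w[0])<2: print(c.round(0),st[:5],w.round(4),'tool d',(R.T@(w-p)).round(4))
E
python3 look.py w40.png .098
```

```text
time_s: 1.15
position: [0.429, 0.2745, 0.2505]
tool_rot: [[-0.287, 0.0, 0.958], [-0.958, 0.0, -0.287], [-0.0, -1.0, 0.0]]
contact_force: [-0.6, -0.0, 0.3]
grip_width: 0.0424
time_s: 1.52
position: [0.4272, 0.2754, 0.251]
tool_rot: [[-0.436, -0.0, 0.9], [-0.9, 0.0, -0.436], [-0.0, -1.0, -0.0]]
contact_force: [0.4, -0.4, 0.1]
grip_width: 0.0425
t 1.525 tcp [0.4272 0.2754 0.251 ] jaw -25.8 q [-56.  25.  21. 113. -13.  44. -53.] F [ 0.4 -0.4  0.1] w 0.0425
[358.   6.] [341   0  34  17 329] [0.5468 0.3679 0.098 ] tool d [-0.1353  0.153   0.0673]
[33. 92.] [  6  77  54  32 130] [0.3255 0.4169 0.098 ] tool d [-0.0829  0.153  -0.1531]
[ 54. 218.] [    0    89   200   284 24134] [0.28   0.3335 0.098 ] tool d [ 0.0119  0.153  -0.1578]
```

View pics/w40.png

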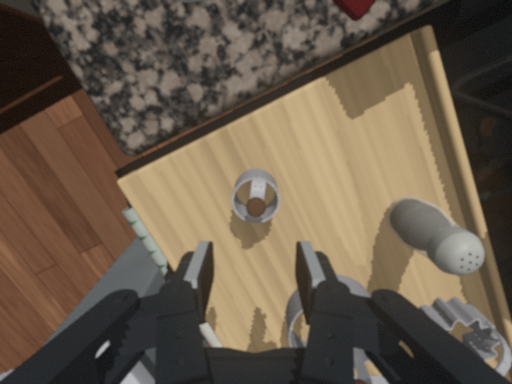

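```bash
cat > pt.py <<'E'
import sys
from h import *
s=env.sense();R=np.array(s['tool_rot']);p=np.array(s['position'])
z=float(sys.argv[1])
for a in sys.argv[2:]:
    u,v=map(float,a.split(',')); w=ray('wrist',u,v,z,s); print(w.round(4),'tool d',(R.T@(w-p)).round(4))
E
python3 pt.py .103 256,206
python3 pt.py .083 234,198 279,198 257,172 257,223
```

```text
[0.4292 0.2748 0.103 ] tool d [-0.0002  0.1481  0.002 ]
[0.4129 0.2826 0.083 ] tool d [-1.000e-04  1.681e-01 -1.610e-02]
[0.4464 0.2664 0.083 ] tool d [-1.000e-04  1.681e-01  2.120e-02]
[0.4396 0.2942 0.083 ] tool d [-0.0222  0.1681  0.0029]
[0.4203 0.2542 0.083 ] tool d [0.0222 0.1681 0.003 ]
```

```bash
python3 -m inch '[[0,0.03,0.002,0,0,0],[0,0.06,0.002,0,0,0],[0,0.08,0.002,0,0,0],[0,0.088,0.002,0,0,0],[0,0.088,0.002,0,0,0]]' 0.5 40
python3 -m inch '[[0,0,0,0,0,0],[0,0,0,0,0,0],[0,0,0,0,0,0],[0,0,0,0,0,0]]' 0 40
```

```text
time_s: 2.2
position: [0.4294, 0.2742, 0.1631]
tool_rot: [[-0.439, -0.0, 0.898], [-0.898, -0.0, -0.439], [0.0, -1.0, -0.0]]
contact_force: [0.6, 0.0, -0.5]
grip_width: 0.0426
time_s: 2.7
position: [0.4296, 0.2746, 0.1635]
tool_rot: [[-0.44, 0.001, 0.898], [-0.898, 0.001, -0.44], [-0.001, -1.0, 0.0]]
contact_force: [-2.0, 1.2, 7.3]
grip_width: 0.0127
```

```bash
python3 -m inch '[[0,-0.003,0,0,0,0],[0,-0.015,0,0,0,0],[0,-0.03,0,0,0,0],[0,-0.03,0,0,0,0]]'
python3 look.py g40.png .098 | head -1
python3 - <<'E'
from h import *
a=cv2.imread('pics/g40.png'); cv2.imwrite('pics/g40c.png',cv2.resize(a[150:350,150:360],None,fx=2.5,fy=2.5))
E
```

```text
time_s: 3.2
position: [0.4299, 0.2745, 0.1943]
tool_rot: [[-0.44, 0.002, 0.898], [-0.898, 0.002, -0.44], [-0.002, -1.0, 0.001]]
contact_force: [0.1, -0.4, -0.4]
grip_width: 0.013
t 3.2 tcp [0.4299 0.2745 0.1943] jaw -26.1 q [-53.  30.  19. 115. -16.  37. -50.] F [ 0.1 -0.4 -0.4] w 0.013
```

View pics/g40c.png

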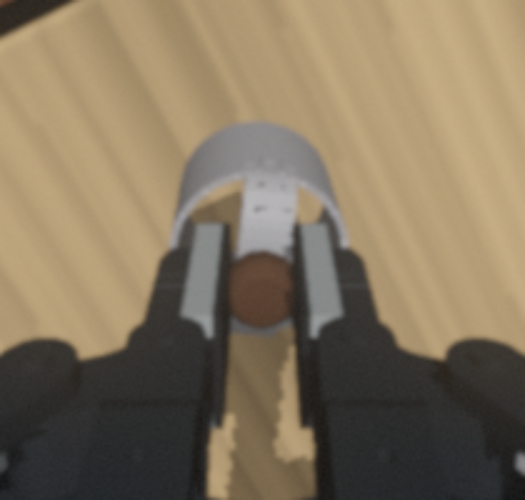

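```bash
python3 pt.py .134 254.8,265.2
python3 -m inch '[[0,-0.045,0,0,0,0],[0,-0.086,0,0,0,0],[0.05,-0.086,0.024,0,0,0],[0.1,-0.086,0.047,0,0,0],[0.15,-0.086,0.071,0,0,0],[0.2,-0.086,0.095,0,0,0],[0.25,-0.086,0.118,0,0,0],[0.2862,-0.086,0.1352,0,0,0]]'
python3 -m inch '[[0,0,0,0,0,0],[0,0,0,0,0,0]]'; python3 look.py tin.png .098 | head -1
```

```text
[0.4311 0.2754 0.134 ] tool d [-0.0014  0.0596  0.0008]
time_s: 4.25
position: [0.4243, -0.0444, 0.2788]
tool_rot: [[-0.442, -0.0, 0.897], [-0.897, -0.0, -0.442], [0.0, -1.0, -0.0]]
contact_force: [0.5, 0.6, 0.6]
grip_width: 0.013
time_s: 4.5
position: [0.4248, -0.0419, 0.2787]
tool_rot: [[-0.44, -0.0, 0.898], [-0.898, 0.0, -0.44], [0.0, -1.0, -0.0]]
contact_force: [-0.0, 0.8, 0.5]
grip_width: 0.0128
t 4.5 tcp [ 0.4248 -0.0419  0.2787] jaw -26.1 q [-27.  16.  29. 123. -11.  44. -17.] F [-0.   0.8  0.5] w 0.0128
```

View pics/tin.png

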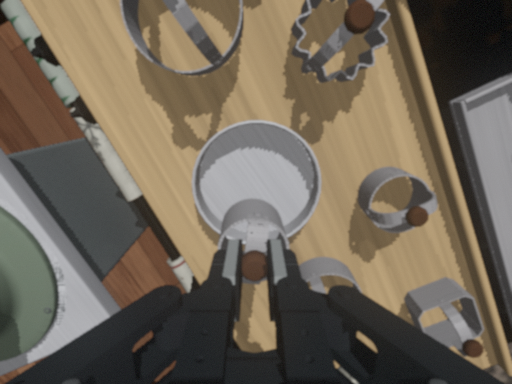

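```bash
python3 pt.py .076 194,183 321,183 257,121; python3 pt.py .118 417,214; python3 pt.py .083 361,200 435,200
```

```text
[ 0.3764 -0.0139  0.076 ] tool d [-0.0035  0.2027 -0.0556]
[ 0.483 -0.066  0.076] tool d [-0.0036  0.2027  0.0631]
[0.4538 0.0109 0.076 ] tool d [-0.0599  0.2027  0.0031]
[ 0.5399 -0.1102  0.118 ] tool d [0.0111 0.1607 0.1336]
[ 0.5095 -0.095   0.083 ] tool d [0.0108 0.1957 0.0997]
[ 0.5711 -0.1251  0.083 ] tool d [0.0108 0.1957 0.1683]
```

```bash
python3 -m inch '[[0.001,0.04,0.003,0,0,0],[0.001,0.075,0.003,0,0,0],[0.001,0.1,0.003,0,0,0],[0.001,0.108,0.003,0,0,0],[0.001,0.1115,0.003,0,0,0],[0.001,0.1115,0.003,0,0,0]]'
python3 -m inch '[[0,0,0,0,0,0],[0,0,0,0,0,0],[0,0,0,0,0,0]]' 0.5
python3 -m inch '[[0,-0.03,0,0,0,0],[0,-0.07,0,0,0,0],[0,-0.1,0,0,0,0]]'
```

```text
time_s: 5.3
position: [0.4274, -0.0443, 0.1679]
tool_rot: [[-0.44, 0.001, 0.898], [-0.898, 0.0, -0.44], [-0.0, -1.0, 0.001]]
contact_force: [-0.3, 0.3, -0.6]
grip_width: 0.013
time_s: 5.68
position: [0.4272, -0.0445, 0.1676]
tool_rot: [[-0.44, 0.0, 0.898], [-0.898, 0.0, -0.44], [-0.0, -1.0, 0.0]]
contact_force: [-0.2, 0.1, -0.1]
grip_width: 0.043
time_s: 6.05
position: [0.4271, -0.0447, 0.2688]
tool_rot: [[-0.441, 0.001, 0.898], [-0.898, 0.0, -0.441], [-0.0, -1.0, 0.001]]
contact_force: [0.3, 0.2, -1.0]
grip_width: 0.0431
```

```bash
python3 -m inch '[[0.001,-0.01,0.02,0,0.17,0],[0.003,-0.01,0.04,0,0.34,0],[0.005,-0.005,0.065,0,0.51,0],[0.007,0,0.09,0,0.68,0],[0.009,0,0.11,0,0.85,0],[0.01,0,0.1307,0,1.02,0],[0.01,0,0.1307,0,1.19,0],[0.01,0,0.1307,0,1.24,0]]'
python3 -m inch '[[0,0,0,0,0,0],[0,0,0,0,0,0]]'; python3 look.py w58.png .118
```

```text
time_s: 7.05
position: [0.54, -0.1111, 0.2672]
tool_rot: [[-0.992, -0.001, -0.129], [0.129, -0.0, -0.992], [0.001, -1.0, 0.001]]
contact_force: [0.5, -0.1, -1.0]
grip_width: 0.0424
time_s: 7.3
position: [0.54, -0.111, 0.2675]
tool_rot: [[-0.992, 0.0, -0.123], [0.123, 0.0, -0.992], [-0.0, -1.0, -0.0]]
contact_force: [0.9, -0.6, 0.4]
grip_width: 0.0426
t 7.3 tcp [ 0.54   -0.111   0.2675] jaw -97.1 q [-26.  33.  46. 107. -30.  53. -63.] F [ 0.9 -0.6  0.4] w 0.0426
[133.   5.] [116   0  40  13 176] [ 0.6842 -0.0527  0.118 ] tool d [-0.1359  0.1495 -0.0757]
[ 51. 232.] [ 42 222  17  16  76] [0.5388 0.0507 0.118 ] tool d [ 0.0211  0.1495 -0.1604]
[505. 275.] [495 266  17  23 163] [ 0.4547 -0.3109  0.118 ] tool d [0.06   0.1494 0.2089]
[366. 369.] [353 353  36  31 541] [ 0.3674 -0.1958  0.118 ] tool d [0.1608 0.1494 0.1055]
[146. 379.] [136 374  19  10 148] [0.3811 0.0108 0.118 ] tool d [ 0.1727  0.1495 -0.1012]
```

View pics/w58.png

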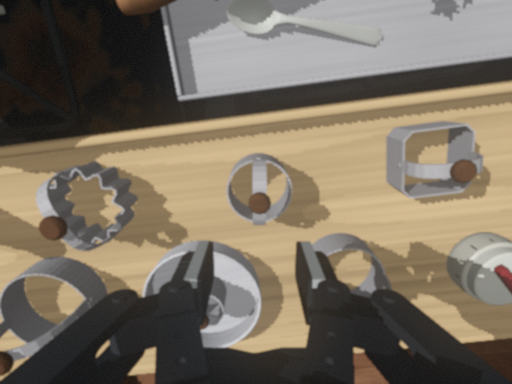

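```bash
python3 pt.py .118 259,202.5; python3 pt.py .083 228,191 291,191 259,153
```

```text
[ 0.543  -0.1159  0.118 ] tool d [-0.0036  0.1495  0.0044]
[ 0.5449 -0.0892  0.083 ] tool d [-0.0022  0.1845 -0.0223]
[ 0.5381 -0.1441  0.083 ] tool d [-0.0022  0.1845  0.0331]
[ 0.5748 -0.1202  0.083 ] tool d [-0.0357  0.1845  0.0048]
```

```bash
python3 -m inch '[[-0.004,0.03,0.005,0,0,0],[-0.004,0.06,0.005,0,0,0],[-0.004,0.08,0.005,0,0,0],[-0.004,0.088,0.005,0,0,0],[-0.004,0.088,0.005,0,0,0]]' 0.5 40
python3 -m inch '[[0,0,0,0,0,0],[0,0,0,0,0,0],[0,0,0,0,0,0],[0,0,0,0,0,0]]' 0 40
python3 -m inch '[[0,-0.003,0,0,0,0],[0,-0.025,0,0,0,0],[0,-0.06,0,0,0,0],[0,-0.1,0,0,0,0],[0,-0.1,0,0,0,0]]'
python3 look.py g58.png .22 | head -1
```

```text
time_s: 7.98
position: [0.5433, -0.1167, 0.1795]
tool_rot: [[-0.992, -0.0, -0.125], [0.125, -0.0, -0.992], [0.0, -1.0, 0.0]]
contact_force: [0.6, -0.3, 0.1]
grip_width: 0.0429
time_s: 8.48
position: [0.5438, -0.1163, 0.18]
tool_rot: [[-0.992, 0.001, -0.125], [0.125, 0.0, -0.992], [-0.001, -1.0, -0.001]]
contact_force: [-0.6, 2.1, 7.7]
grip_width: 0.0148
time_s: 9.1
position: [0.5441, -0.117, 0.2819]
tool_rot: [[-0.992, 0.004, -0.125], [0.125, -0.0, -0.992], [-0.004, -1.0, -0.0]]
contact_force: [0.7, 0.1, -1.3]
grip_width: 0.0146
t 9.1 tcp [ 0.5441 -0.117   0.2819] jaw -97.2 q [-26.  33.  47. 105. -29.  54. -63.] F [ 0.7  0.1 -1.3] w 0.0146
```

View pics/g58.png

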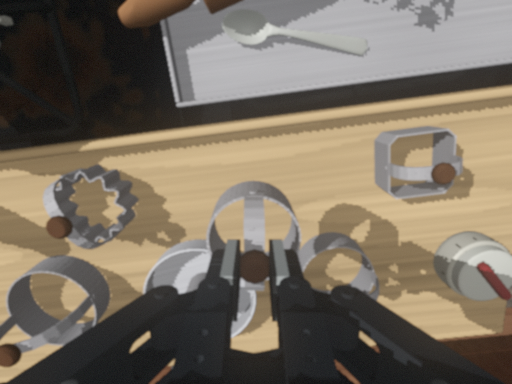

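```bash
python3 -m inch '[[0.03,0,-0.014,0,0,0],[0.07,0,-0.0325,0,0,0],[0.1,0,-0.0465,0,0,0],[0.1254,0,-0.0583,0,0,0],[0.1254,0,-0.0583,0,0,0],[0.1254,0,-0.0583,0,0,0]]'
python3 look.py o58.png .2 | head -1
python3 - <<'E'
from h import *
s,S=cap('scene','sc1.png'); q=proj('scene',[.4285,-.0436,.101]); print(q)
print([(b[0].round(1).tolist(),int(b[1][4])) for b in blobs(brown(S)) if 150<b[0][0]<330 and 120<b[0][1]<270])
c=S[110:290,130:330]; cv2.imwrite('pics/sc1c.png',cv2.resize(c[:,:,::-1],None,fx=3,fy=3))
E
```

```text
time_s: 9.9
position: [0.4266, -0.0431, 0.2792]
tool_rot: [[-0.992, 0.0, -0.124], [0.124, -0.0, -0.992], [-0.0, -1.0, 0.0]]
contact_force: [-0.2, -0.5, -0.5]
grip_width: 0.0146
t 9.9 tcp [ 0.4266 -0.0431  0.2792] jaw -97.2 q [-44.  21.  53. 123. -24.  46. -73.] F [-0.2 -0.5 -0.5] w 0.0146
[223.833969   202.13958023]
[([170.5, 130.5], 204), ([184.0, 154.7], 28), ([237.2, 156.2], 33), ([223.2, 203.6], 19), ([275.5, 227.6], 43)]
```

View pics/sc1c.png

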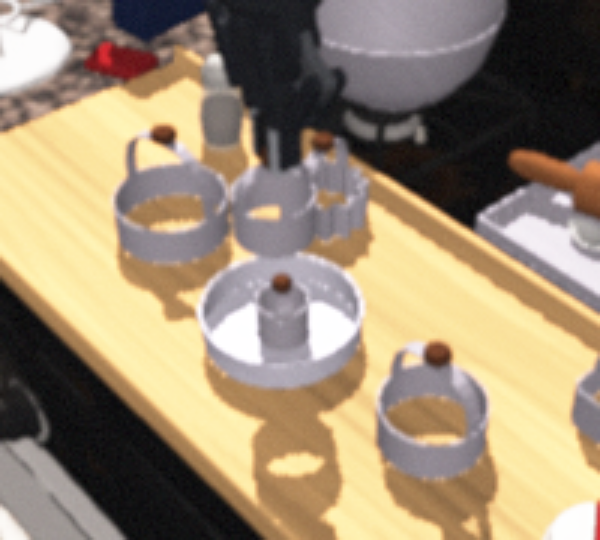

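```bash
python3 -m inch '[[0,0.03,0,0,0,0],[0,0.055,0,0,0,0],[0,0.075,0,0,0,0],[0,0.088,0,0,0,0],[0,0.0955,0,0,0,0],[0,0.0955,0,0,0,0]]'
python3 -m inch '[[0,0,0,0,0,0],[0,0,0,0,0,0],[0,0,0,0,0,0]]' 0.5
python3 -m inch '[[0,-0.03,0,0,0,0],[0,-0.07,0,0,0,0],[0,-0.09,0,0,0,0],[0,-0.09,0,0,0,0]]'
python3 look.py p58.png .12 |head -1
```

```text
time_s: 10.75
position: [0.4264, -0.0432, 0.1838]
tool_rot: [[-0.992, -0.0, -0.125], [0.125, -0.0, -0.992], [0.0, -1.0, 0.0]]
contact_force: [-0.1, -0.4, -0.1]
grip_width: 0.0146
time_s: 11.12
position: [0.4263, -0.043, 0.1841]
tool_rot: [[-0.992, 0.0, -0.125], [0.125, 0.0, -0.992], [-0.0, -1.0, -0.0]]
contact_force: [0.3, -0.4, -0.5]
grip_width: 0.0429
time_s: 11.62
position: [0.4267, -0.0428, 0.2748]
tool_rot: [[-0.992, 0.002, -0.124], [0.124, 0.001, -0.992], [-0.002, -1.0, -0.001]]
contact_force: [0.3, 0.1, -0.3]
grip_width: 0.0431
t 11.625 tcp [ 0.4267 -0.0428  0.2748] jaw -97.1 q [-44.  22.  53. 123. -25.  46. -72.] F [ 0.3  0.1 -0.3] w 0.0431
```

View pics/p58.png

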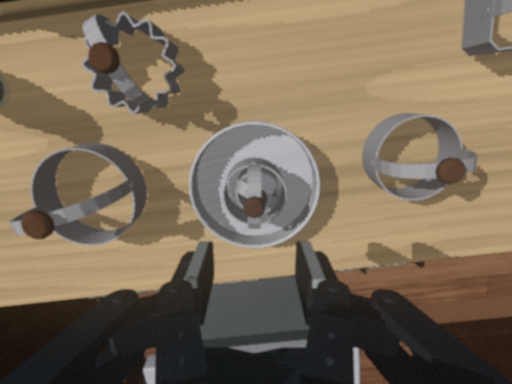

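```bash
for a in ".121 255,206" ".076 190,184 321,184 256,122 256,247" ".133 451,169" ".083 376,169 462,153 364,152 413,200" ".148 38,222" ".083 46,219 133,184 90,243 90,146"; do echo $a; python3 pt.py $a; done
```

```text
.121 255,206
[ 0.4258 -0.0439  0.121 ] tool d [0.0006 0.153  0.0014]
.076 190,184 321,184 256,122 256,247
[0.4385 0.0147 0.076 ] tool d [-0.0048  0.1981 -0.0582]
[ 0.4237 -0.1048  0.076 ] tool d [-0.0049  0.198   0.0621]
[ 0.4861 -0.0523  0.076 ] tool d [-0.0603  0.1981  0.0023]
[ 0.3673 -0.0377  0.076 ] tool d [0.0594 0.198  0.0026]
.133 451,169
[ 0.4405 -0.1861  0.133 ] tool d [-0.0317  0.1409  0.1407]
.083 376,169 462,153 364,152 413,200
[ 0.4335 -0.1523  0.083 ] tool d [-0.0205  0.1909  0.108 ]
[ 0.4386 -0.2262  0.083 ] tool d [-0.0347  0.1909  0.1808]
[ 0.4499 -0.142   0.083 ] tool d [-0.0355  0.191   0.0958]
[ 0.4004 -0.1856  0.083 ] tool d [0.0082 0.1909 0.1452]
.148 38,222
[0.4423 0.1071 0.148 ] tool d [ 0.0029  0.1261 -0.1505]
.083 46,219 133,184 90,243 90,146
[0.4236 0.152  0.083 ] tool d [ 0.027   0.1911 -0.1927]
[0.4466 0.0635 0.083 ] tool d [-0.0067  0.1911 -0.1077]
[0.3946 0.1185 0.083 ] tool d [ 0.0516  0.1911 -0.1559]
[0.4843 0.0919 0.083 ] tool d [-0.0406  0.1912 -0.1406]
```

```bash
python3 -m inch '[[-0.006,0,0.025,0,-0.17,0],[-0.012,0,0.05,0,-0.34,0],[-0.018,0,0.075,0,-0.51,0],[-0.024,0,0.1,0,-0.68,0],[-0.03,0,0.125,0,-0.85,0],[-0.0316,0,0.1404,0,-1.02,0],[-0.0316,0,0.1404,0,-1.19,0],[-0.0316,0,0.1404,0,-1.36,0]]'
python3 -m inch '[[0,0,0,0,-0.17,0],[0,0,0,0,-0.33,0],[0,0,0,0,-0.33,0],[0,0,0,0,-0.33,0]]'; python3 look.py w76.png .133|head -1
```

```text
time_s: 12.68
position: [0.4396, -0.1864, 0.2728]
tool_rot: [[-0.325, -0.001, 0.946], [-0.946, 0.001, -0.325], [-0.0, -1.0, -0.002]]
contact_force: [-0.3, 0.4, 0.8]
grip_width: 0.0429
time_s: 13.18
position: [0.4398, -0.1863, 0.2734]
tool_rot: [[-0.01, -0.001, 1.0], [-1.0, 0.0, -0.01], [-0.0, -1.0, -0.001]]
contact_force: [-0.4, -0.1, 0.0]
grip_width: 0.0426
t 13.175 tcp [ 0.4398 -0.1863  0.2734] jaw -0.6 q [ -3.  20.  24. 116. -11.  46.  27.] F [-0.4 -0.1  0. ] w 0.0426
```

View pics/w76.png

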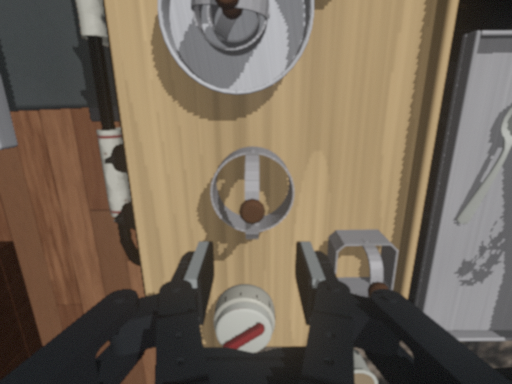

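```bash
python3 pt.py .133 252,210; python3 pt.py .083 211,193 293,193 252,147 252,236
```

```text
[ 0.4385 -0.1866  0.133 ] tool d [ 0.0004  0.1405 -0.0013]
[ 0.4012 -0.1886  0.083 ] tool d [ 0.0027  0.1905 -0.0386]
[ 0.4751 -0.1892  0.083 ] tool d [0.0027 0.1905 0.0354]
[ 0.4386 -0.1475  0.083 ] tool d [-0.0387  0.1905 -0.0015]
[ 0.4377 -0.2314  0.083 ] tool d [ 0.0452  0.1905 -0.0017]
```

```bash
python3 -m inch '[[0.001,0.03,-0.0015,0,0,0],[0.001,0.055,-0.0015,0,0,0],[0.001,0.072,-0.0015,0,0,0],[0.001,0.079,-0.0015,0,0,0],[0.001,0.079,-0.0015,0,0,0]]' 0.5 40
python3 -m inch '[[0,0,0,0,0,0],[0,0,0,0,0,0],[0,0,0,0,0,0],[0,0,0,0,0,0]]' 0 40
python3 -m inch '[[0,-0.003,0,0,0,0],[0,-0.025,0,0,0,0],[0,-0.06,0,0,0,0],[0,-0.1,0,0,0,0],[0,-0.1,0,0,0,0]]'
python3 look.py g76.png .23 | head -1
```

```text
time_s: 13.85
position: [0.4385, -0.1873, 0.1948]
tool_rot: [[-0.007, -0.001, 1.0], [-1.0, -0.0, -0.007], [0.0, -1.0, -0.001]]
contact_force: [-0.1, -0.8, 0.2]
grip_width: 0.043
time_s: 14.35
position: [0.4386, -0.1874, 0.1955]
tool_rot: [[-0.006, 0.001, 1.0], [-1.0, -0.0, -0.006], [0.0, -1.0, 0.001]]
contact_force: [-2.4, -0.3, 6.3]
grip_width: 0.0165
time_s: 14.98
position: [0.4394, -0.1876, 0.2975]
tool_rot: [[-0.006, 0.005, 1.0], [-1.0, -0.001, -0.006], [0.001, -1.0, 0.005]]
contact_force: [-0.3, 0.2, -2.3]
grip_width: 0.0163
t 14.975 tcp [ 0.4394 -0.1876  0.2975] jaw -0.3 q [ -4.  18.  25. 115. -10.  49.  27.] F [-0.3  0.2 -2.3] w 0.0163
```

View pics/g76.png

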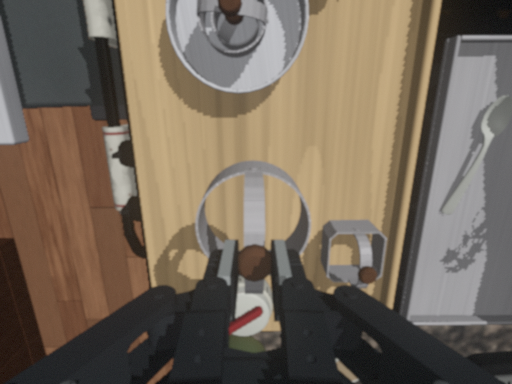

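```bash
python3 pt.py .235 254.5,263; python3 -m inch '[[-0.04,0,-0.004,0,0,0],[-0.08,0,-0.008,0,0,0],[-0.115,0,-0.012,0,0,0],[-0.142,0,-0.0145,0,0,0],[-0.142,0,-0.0145,0,0,0],[-0.142,0,-0.0145,0,0,0]]'
python3 - <<'E'
from h import *
s,S=cap('scene','sc2.png'); q=proj('scene',[.4258,-.0439,.116]); print(q)
print([(b[0].round(1).tolist(),int(b[1][4])) for b in blobs(brown(S)) if 150<b[0][0]<330 and 120<b[0][1]<270])
E
```

```text
[ 0.4395 -0.1855  0.235 ] tool d [-0.0017  0.0609  0.0004]
time_s: 15.78
position: [0.4247, -0.0456, 0.2945]
tool_rot: [[-0.006, -0.001, 1.0], [-1.0, -0.0, -0.006], [0.0, -1.0, -0.001]]
contact_force: [-0.0, -0.2, -0.5]
grip_width: 0.0165
[222.74693854 197.5239465 ]
[([170.5, 130.5], 205), ([184.0, 154.6], 29), ([223.4, 156.3], 16), ([237.1, 156.3], 35), ([223.6, 204.6], 11)]
```

```bash
python3 -m inch '[[0,0.03,0.001,0,0,0],[0,0.055,0.001,0,0,0],[0,0.075,0.001,0,0,0],[0,0.088,0.001,0,0,0],[0,0.0955,0.001,0,0,0],[0,0.0955,0.001,0,0,0]]'
python3 -m inch '[[0,0,0,0,0,0],[0,0,0,0,0,0],[0,0,0,0,0,0]]' 0.5
python3 -m inch '[[0,-0.03,0,0,0,0],[0,-0.07,0,0,0,0],[0,-0.09,0,0,0,0],[0,-0.09,0,0,0,0]]'
python3 look.py p76.png .12 |head -1
```

```text
time_s: 16.58
position: [0.4258, -0.0455, 0.1993]
tool_rot: [[-0.007, -0.0, 1.0], [-1.0, -0.0, -0.007], [0.0, -1.0, -0.0]]
contact_force: [-0.2, 0.3, -0.6]
grip_width: 0.0167
time_s: 16.95
position: [0.426, -0.0452, 0.1996]
tool_rot: [[-0.006, 0.001, 1.0], [-1.0, 0.0, -0.006], [-0.0, -1.0, 0.001]]
contact_force: [0.2, 0.1, -0.2]
grip_width: 0.0425
time_s: 17.45
position: [0.4264, -0.0451, 0.2906]
tool_rot: [[-0.006, 0.003, 1.0], [-1.0, 0.001, -0.006], [-0.001, -1.0, 0.003]]
contact_force: [-0.4, 0.3, 0.2]
grip_width: 0.0428
t 17.45 tcp [ 0.4264 -0.0451  0.2906] jaw -0.3 q [-22.  14.  24. 122.  -8.  46.   6.] F [-0.4  0.3  0.2] w 0.0428
```

View pics/p76.png

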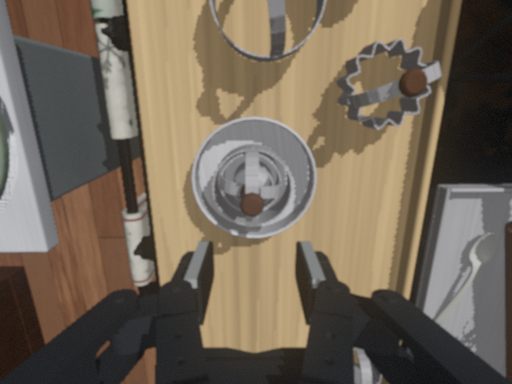

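```bash
python3 pt.py .136 252,202; python3 pt.py .076 193,178 316,178 254,117 254,238
python3 -m inch '[[-0.04,0,0.004,0,-0.05,0],[-0.08,0,0.008,0,-0.1,0],[-0.12,0,0.012,0,-0.15,0],[-0.1523,0,0.015,0,-0.19,0],[-0.1523,0,0.015,0,-0.19,0],[-0.1523,0,0.015,0,-0.19,0]]'
python3 look.py w94.png .148|head -1
```

```text
[ 0.4248 -0.0436  0.136 ] tool d [-0.0014  0.1536 -0.0014]
[ 0.3675 -0.0393  0.076 ] tool d [-0.0054  0.2135 -0.0588]
[ 0.4864 -0.04    0.076 ] tool d [-0.0054  0.2137  0.0601]
[0.4268 0.0175 0.076 ] tool d [-6.250e-02  2.136e-01  2.000e-04]
[ 0.4261 -0.1034  0.076 ] tool d [5.840e-02 2.136e-01 2.000e-04]
time_s: 18.25
position: [0.4415, 0.1063, 0.2887]
tool_rot: [[0.182, -0.001, 0.983], [-0.983, -0.001, 0.182], [0.001, -1.0, -0.001]]
contact_force: [0.3, -1.2, -0.0]
grip_width: 0.043
t 18.25 tcp [0.4415 0.1063 0.2887] jaw 10.5 q [-35.  16.  17. 118.  -6.  47.  -4.] F [ 0.3 -1.2 -0. ] w 0.043
```

View pics/w94.png

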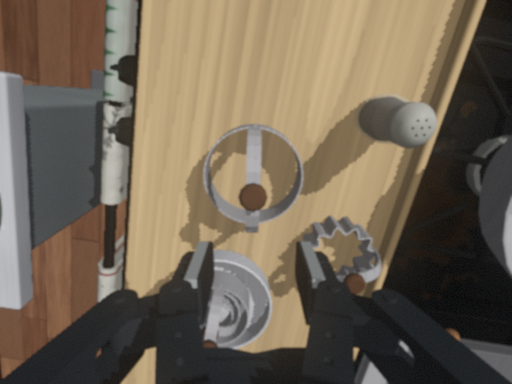

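```bash
python3 pt.py .148 253,196; python3 pt.py .083 203,175 302,175 253,124 253,223
```

```text
[0.4389 0.116  0.148 ] tool d [-0.0104  0.1409 -0.0007]
[0.3926 0.1072 0.083 ] tool d [-0.0102  0.2059 -0.0478]
[0.4838 0.1241 0.083 ] tool d [-0.0102  0.2058  0.045 ]
[0.4303 0.1616 0.083 ] tool d [-0.0568  0.2059 -0.0009]
[0.4475 0.0679 0.083 ] tool d [ 0.0385  0.2059 -0.0009]
```

```bash
python3 -m inch '[[-0.0095,0.025,-0.001,0,0,0],[-0.0095,0.05,-0.001,0,0,0],[-0.0095,0.072,-0.001,0,0,0],[-0.0095,0.079,-0.001,0,0,0],[-0.0095,0.079,-0.001,0,0,0]]' 0.5 40
python3 -m inch '[[0,0,0,0,0,0],[0,0,0,0,0,0],[0,0,0,0,0,0],[0,0,0,0,0,0]]' 0 50
python3 -m inch '[[0,-0.003,0,0,0,0],[0,-0.025,0,0,0,0],[0,-0.06,0,0,0,0],[0,-0.11,0,0,0,0],[0,-0.11,0,0,0,0]]'
python3 look.py g94.png .2535
python3 - <<'E'
from h import *
im=cv2.imread('pics/g94.png')[:,:,::-1]; r,g,b=[im[230:300,225:285,i].astype(int) for i in range(3)]
m=((r-b>25)&(r<140)&(g<.75*r)).astype(np.uint8); print([( (c+[225,230]).round(1),st.tolist()) for c,st in blobs(m,40)])
E
```

```text
time_s: 18.92
position: [0.4391, 0.1156, 0.2105]
tool_rot: [[0.182, -0.0, 0.983], [-0.983, -0.0, 0.182], [0.0, -1.0, -0.0]]
contact_force: [0.0, 1.3, -0.1]
grip_width: 0.0424
time_s: 19.42
position: [0.4391, 0.1161, 0.2111]
tool_rot: [[0.183, 0.0, 0.983], [-0.983, 0.0, 0.183], [-0.0, -1.0, 0.001]]
contact_force: [-3.5, -1.2, 8.0]
grip_width: 0.0179
time_s: 20.05
position: [0.4401, 0.1164, 0.3237]
tool_rot: [[0.183, 0.005, 0.983], [-0.983, 0.003, 0.183], [-0.002, -1.0, 0.006]]
contact_force: [-0.3, -0.3, -1.8]
grip_width: 0.0178
t 20.05 tcp [0.4401 0.1164 0.3237] jaw 10.5 q [-37.  13.  18. 116.  -5.  52.  -6.] F [-0.3 -0.3 -1.8] w 0.0178
[57. 39.] [   0    0  128   92 8051] [0.3414 0.2015 0.2535] tool d [-0.1015  0.0699 -0.0819]
[144.   9.] [140   3   8  15  82] [0.3763 0.2189 0.2535] tool d [-0.1124  0.0701 -0.0444]
[ 96. 234.] [  72  207   40   84 1163] [0.3599 0.1149 0.2535] tool d [-0.013   0.0698 -0.0795]
[128. 220.] [122 207  12  24 107] [0.3753 0.1252 0.2535] tool d [-0.0203  0.0699 -0.0626]
[342. 270.] [335 265  13   9  45] [0.4874 0.1174 0.2535] tool d [0.0078 0.0704 0.0463]
[ 37. 333.] [  11  293   60   76 1669] [0.3286 0.0472 0.2535] tool d [ 0.0478  0.0694 -0.1226]
[ 73. 301.] [ 71 292   8  16  41] [0.3487 0.0723 0.2535] tool d [ 0.0268  0.0696 -0.0984]
[428. 324.] [425 316   8  16  52] [0.5448 0.0922 0.2535] tool d [0.043  0.0707 0.0981]
[ 77. 327.] [ 71 318  17  18  79] [0.3509 0.0554 0.2535] tool d [ 0.0438  0.0695 -0.0993]
[  3. 355.] [  0 330  10  53 129] [0.309  0.0276 0.2535] tool d [ 0.0635  0.0692 -0.1456]
[(array([250.1, 258.4]), [13, 16, 28, 27, 299])]
```

```bash
python3 pt.py .2606 253,259.5
```

```text
[0.4386 0.1197 0.2606] tool d [-0.0034  0.0613 -0.0005]
```

```bash
python3 -m inch '[[0.04,0,-0.011,0,0,0],[0.08,0,-0.022,0,0,0],[0.12,0,-0.033,0,0,0],[0.158,0,-0.0435,0,0,0],[0.158,0,-0.0435,0,0,0],[0.158,0,-0.0435,0,0,0]]'
python3 look.py o94.png .12 | head -1
python3 - <<'E'
from h import *
s,S=cap('scene','sc3.png')
a=cv2.imread('pics/o94.png')[100:,100:400]; b=cv2.imread('pics/sc3.png')[100:290,130:330]
cv2.imwrite('pics/m.png',np.hstack([cv2.resize(a,(370,350)),cv2.resize(b,(370,350))]))
E
```

```text
time_s: 20.85
position: [0.425, -0.0468, 0.3199]
tool_rot: [[0.183, -0.001, 0.983], [-0.983, -0.0, 0.183], [-0.0, -1.0, -0.001]]
contact_force: [0.5, 0.4, -1.0]
grip_width: 0.0178
t 20.85 tcp [ 0.425  -0.0468  0.3199] jaw 10.5 q [-22.  11.  24. 119.  -6.  51.  15.] F [ 0.5  0.4 -1. ] w 0.0178
```

```bash
python3 -m inch '[[0,0.03,0.001,0,0,0],[0,0.055,0.001,0,0,0],[0,0.075,0.001,0,0,0],[0,0.09,0.001,0,0,0],[0,0.1,0.001,0,0,0],[0,0.1055,0.001,0,0,0],[0,0.1055,0.001,0,0,0]]'
```

```text
time_s: 21.82
position: [0.4262, -0.0468, 0.2148]
tool_rot: [[0.183, -0.0, 0.983], [-0.983, 0.0, 0.183], [-0.0, -1.0, -0.0]]
contact_force: [-0.1, -0.2, -0.8]
grip_width: 0.0182
```

```bash
python3 -m inch '[[0,0,0,0,0,0],[0,0,0,0,0,0],[0,0,0,0,0,0]]' 0.5
python3 -m inch '[[0,-0.03,0,0,0,0],[0,-0.07,0,0,0,0],[0,-0.11,0,0,0,0],[0,-0.11,0,0,0,0],[0,-0.11,0,0,0,0]]'
python3 look.py p94.png .12 |head -1
python3 - <<'E'
from h import *
s,S=cap('scene','sc4.png')
a=cv2.imread('pics/p94.png')[60:300,100:410]; b=cv2.imread('pics/sc4.png')[100:325,100:390]
cv2.imwrite('pics/fin.png',np.hstack([cv2.resize(a,(400,400)),cv2.resize(b,(400,400))]))
E
```

```text
time_s: 22.2
position: [0.4263, -0.0469, 0.2151]
tool_rot: [[0.183, 0.0, 0.983], [-0.983, 0.0, 0.183], [0.0, -1.0, 0.0]]
contact_force: [0.7, 0.3, -0.2]
grip_width: 0.0425
time_s: 22.82
position: [0.426, -0.0468, 0.3246]
tool_rot: [[0.183, -0.0, 0.983], [-0.983, 0.0, 0.183], [-0.0, -1.0, -0.0]]
contact_force: [0.2, 0.3, -0.8]
grip_width: 0.0426
t 22.825 tcp [ 0.426  -0.0468  0.3246] jaw 10.6 q [-23.  11.  25. 119.  -6.  51.  16.] F [ 0.2  0.3 -0.8] w 0.0426
```

View pics/fin.png

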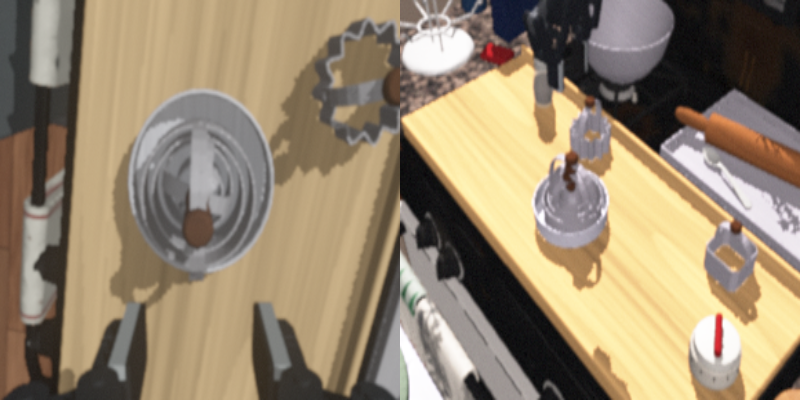

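Run:
```python
from h import *
s=env.sense()
print(tri([('wrist',253.5,196.8,s),('scene',224.7,188.3,None)]), 'expect z ~.146')
S=cv2.imread('pics/sc4.png')[:,:,::-1]
print([b[0].round(1).tolist() for b in blobs(brown(S)) if 150<b[0][0]<360 and 120<b[0][1]<300])
env.job_done()
```

```text
[ 0.42631592 -0.05003565  0.14483862] expect z ~.146
[[170.6, 130.4], [237.2, 156.2], [223.4, 191.0], [223.6, 204.6], [343.2, 226.8], [330.0, 298.8]]
the job is handed in; nothing more can be done
```

The four plain cutters (40, 58, 76 and 94 mm) are nested in the tin in that order and let go. I handed the job in at about 23 s of the 93 s allowed.

- **Nesting:** the last wrist and scene pictures show the four rings roughly concentric inside the tin.
- **94 mm cutter's height:** its knob measured z ≈ 0.145 m. A cutter standing on the tin floor should read about 0.146 m there, so it is down flat.
- **Centring:** the same measurement put that knob about 6 mm from where I had aimed it. It came from picture positions read by eye. The arm's own position and the pictures show it closer, and 6 mm is inside the 10.5 mm and 22 mm limits either way.
- **Untouched pieces:** in the scene camera, the fluted and square cutters' knobs and the timer's grip stayed within about 0.2 px of where they started. I did not re-measure the salt shaker after the start, but it was well away from the arm's path.
- **Grip readings:** each grip read 3–4 mm narrower than the knob and showed 6–8 N of upward force while closing. That force went away on lifting, and all four carried level.

At hand-in the gripper was open and clear of everything, about 10 cm above the stack. I got no verdict back.

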